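# Tap-test the tone bars, longest to shortest, skipping the wet one

### The arm

A 6-joint arm with a two-finger parallel gripper is mounted at the origin on the work surface. World frame = base frame: x ahead of the robot, y to its left, z up, the work surface at z = 0. Lengths are in m, angles in degrees, forces in N, time in s.
With the tool pointing down it reaches from about 0.35 to 0.95 m from the base axis. Payload 17.4 kg.
Tool frame: the origin (TCP) lies midway between the tips of the shut fingers; the grasp point (between the pads) lies 19 mm behind it; y points along the fingers, x is the direction in which the jaws open and shut, and the axes are right-handed (so a half turn about y gives the same grasp; the last joint's range is limited). The gripper opens to 93 mm and grips with 3 to 60 N. Pads are 15 mm wide; open, the fingers measure 128 mm over their backs; the gripper's body (75 mm by 188 mm) begins 65 mm behind the grasp point.
Start: joints at [-73.614, 6.646, 82.598, -0, 90.757, -2.166], TCP at [0.215, -0.64, 0.219] pointing down, gripper open.
Joint ranges: [-162.19, 162.19], [-47.58, 125.68], [4.15, 143.07], [-65.23, 245.23], [0.69, 171.88], [-170.13, 170.13]. Speed limits (degrees/s): [108.29, 108.29, 127.2, 180, 180, 180].

### API

Orientations are given as a 3x3 rotation matrix whose columns are the frame's x, y, z axes.
In Python, from workcell import * gives the robot as it stands.
- The arm moves only by the tool carry_out, never from a script. Its argument "motion" is a list of rows, each a list of 6 numbers: the shift along the world's x, y, z in mm, then the turn, a rotation vector about the world's x, y, z in rad. A call has 1 to 12 rows; each row shifts and turns the commanded pose from where the row before left it; what a row does not reach is not made up. A row lasts 1/10 s, in which the tool goes at most 50 mm and 8.59 degrees, less where a joint would pass 70% of its speed; a pose out of reach is approached as far as the arm can. A call is refused whole if a number of a shift passes 50 or a number of a turn 0.15, either way. A call with a gripper value outside its range is refused whole. "grip" is the opening, from 0 (shut) to 1 (fully open), set as the call begins (left out, the last holds). The fingers move at their own pace and stop on an object; "grip_force" is the grip in N (left out, the last holds). Time passes only in rows, so rows that do not move let the fingers close. It gives the time, the measured TCP pose, the force and the opening at its end, in the units of the state.
- observe(): the state, without advancing time (a new reading comes with each control period).
- camera(name): name is "scene" or "top"; returns (picture, depth): 400x640x3 uint8, blue, green, red; 400x640 float32, m along the optical axis (not along the pixel's ray), 0 where there is no reading.
- get_calibration(name): a dict with "fov_y" (degrees; the focal length in pixels is half the picture's height over the tangent of half this angle, whatever the lens; pixels are square), "cx", "cy" (the principal point, pixels), "R" (3x3) and "t" (3): a world point X has camera coordinates R X + t. Camera axes: x right, y down, z forward; pixel columns grow to the right and rows downward; lengths in m; the calibration is good to about 2 mm. A picture is of the moment at which its call begins. get_calibration takes no time and is no camera call.
- sign_off(): hands the job in, once; it reports no verdict.
Trained networks look in the newest picture that a camera, given by its name, has taken for a name from the list of things; names that differ only in an ending like _2 or _b are one class to them, and where a whole thing is asked for, a point or a joint stands for the part that bears it (a point fixed in the world has none). Each returns a list of dicts, best first, with "conf" (0 to 1); they miss things now and then, are a little off and sometimes report something else, mostly with a low value. They report only what shows in the picture. A call takes as long as a camera call.
- recognise(name, camera): "xyz" ([x, y, z] in m, in the coordinates of the camera as it stood for that picture, good to about 4 mm: the middle of the surface that is visible of it).
The state is a dict: "time": time; "joints": joint angles; "joint_vel": joint speeds; "joint_efforts": joint torques, N m; "tool_pos": TCP position; "tcp_rot": TCP orientation; "ft_force": force on the tool from outside, world axes, zero at the start; "moment": the same for the moment, N m; "finger_gap": opening from 0.0 (shut) to 1.0 (fully open).
Only numpy, scipy, OpenCV 4.12 (cv2) and the standard library are available. Lean on these libraries where they do the work, as an engineer would, in place of code of your own. Each camera call takes 0.05 s, during which the arm holds its last target.

### The job

Check that the hand-carved xylophone bars move freely on their test cradles: with a fingertip, tap the round disc in the middle of the longest bar, then of the third longest, then of the shortest, each lightly, so that the bar visibly gives a few millimetres on its soft pads but is not driven hard against the stop, and let it come back up before the next. Do not touch the second longest bar, whose wax is still wet, and leave the tools and wood lying around where they are; nothing is to be gripped or lifted.

Things in the scene. Friction and masses are not known exactly. Their poses are not given: they have to be found in the camera images.
- cradle_longest: fixed test cradle carrying the longest bar: a plywood base with two rubber pads, origin on the bench under its centre, x axis along the bar. The bar is a plain pale wooden slab 250 mm long (x), 40 mm wide (y), 18 mm thick, underside 30 mm and upper face 48 mm above the bench
- disc_longest: round wooden tapping disc, 36 mm diameter, raised 3 mm on the middle of the longest bar; origin at the centre of its top face, 51 mm above the bench, z up, x along the bar. It moves with the bar
- bar_longest (a joint): how far the longest bar is pressed down on its pads, m: 0 at rest, 0.010 at the hard stop. Springy: it begins to sink at about 1 N, 3 mm takes about 2.6 N, the full 10 mm about 7 N; it rises again by itself
- cradle_second: fixed test cradle carrying the second longest bar, whose wax is still wet (leave alone): a plywood base with two rubber pads, origin on the bench under its centre, x axis along the bar. The bar is a plain pale wooden slab 205 mm long (x), 40 mm wide (y), 18 mm thick, underside 30 mm and upper face 48 mm above the bench
- disc_second: round wooden tapping disc, 36 mm diameter, raised 3 mm on the middle of the second longest bar, whose wax is still wet (leave alone); origin at the centre of its top face, 51 mm above the bench, z up, x along the bar. It moves with the bar
- bar_second (a joint): how far the second longest bar, whose wax is still wet (leave alone) is pressed down on its pads, m: 0 at rest, 0.010 at the hard stop. Springy: it begins to sink at about 1 N, 3 mm takes about 2.6 N, the full 10 mm about 7 N; it rises again by itself
- cradle_third: fixed test cradle carrying the third longest (second shortest) bar: a plywood base with two rubber pads, origin on the bench under its centre, x axis along the bar. The bar is a plain pale wooden slab 160 mm long (x), 40 mm wide (y), 18 mm thick, underside 30 mm and upper face 48 mm above the bench
- disc_third: round wooden tapping disc, 36 mm diameter, raised 3 mm on the middle of the third longest (second shortest) bar; origin at the centre of its top face, 51 mm above the bench, z up, x along the bar. It moves with the bar
- bar_third (a joint): how far the third longest (second shortest) bar is pressed down on its pads, m: 0 at rest, 0.010 at the hard stop. Springy: it begins to sink at about 1 N, 3 mm takes about 2.6 N, the full 10 mm about 7 N; it rises again by itself
- cradle_shortest: fixed test cradle carrying the shortest bar: a plywood base with two rubber pads, origin on the bench under its centre, x axis along the bar. The bar is a plain pale wooden slab 115 mm long (x), 40 mm wide (y), 18 mm thick, underside 30 mm and upper face 48 mm above the bench
- disc_shortest: round wooden tapping disc, 36 mm diameter, raised 3 mm on the middle of the shortest bar; origin at the centre of its top face, 51 mm above the bench, z up, x along the bar. It moves with the bar
- bar_shortest (a joint): how far the shortest bar is pressed down on its pads, m: 0 at rest, 0.010 at the hard stop. Springy: it begins to sink at about 1 N, 3 mm takes about 2.6 N, the full 10 mm about 7 N; it rises again by itself
- gouge: loose gouge lying among the bars: pale wooden handle 105 x 20 x 18 mm, steel blade 60 mm; origin at the joint of handle and blade on the bench, blade to its +x
- wax_tin: loose round aluminium wax tin, 49 mm diameter, 26 mm high, among the bars; origin under its centre
- sanding_block: loose cork sanding block 60 x 36 x 24 mm among the bars; origin under its centre
- file: loose file lying to the right of the bars: black handle 95 x 20 x 18 mm, dark blade 120 mm; origin at the joint of handle and blade, blade to its +x
- blank: loose uncut bar blank 130 x 45 x 22 mm lying flat on the bench at the left, no disc, no cradle; origin under its centre
- oak_offcut: loose dark wood offcut 90 x 60 x 45 mm at the right; origin under its centre

How it is judged:
By the outcome, as a careful person would: the job done as asked, in the order asked, and still so for the second after the job is handed in, with the robot touching nothing.
It also fails if it takes over 48 s, if anything falls off the work surface, if the arm or the gripper's body presses on something with over 40 N, if the wrist force passes 120 N, or if a joint passes its speed limit or range.

## Working session

There is one attempt and no reset: what is moved stays moved. The work goes in short steps, Python scripts to look and compute and a tool call to move; the robot and the scene stay as the last step left them, time stands still between calls to the robot, and variables do not carry over. Pictures are saved under pics/ and viewed, and the job is handed in when it is done.

Besides the shell and the picture viewer there is one more tool, called after "Emit:" by a JSON object that holds its "fn" and its "kwargs", one argument or row to a line. carry_out: Moves the arm, as the interface text tells. Its arguments: {"type":"object","properties":{"motion":{"type":"array"},"grip":{"type":"number"},"grip_force":{"type":"number"}},"required":["motion"]}

```bash
mkdir -p pics; cat > h.py <<'E'
from workcell import *
import numpy as np, cv2
def w(cam,p):
    c=get_calibration(cam); return np.array(c["R"]).T@(np.array(p)-np.array(c["t"]))
def cloud(cam,d):
    c=get_calibration(cam); f=200/np.tan(np.radians(c["fov_y"])/2)
    v,u=np.mgrid[0:400,0:640]
    P=np.stack([(u-c["cx"])/f*d,(v-c["cy"])/f*d,d],-1)
    return (P-np.array(c["t"]))@np.array(c["R"])
E
python3 - <<'E'
from h import *
for n in ["top","scene"]:
    im,d=camera(n); cv2.imwrite(f"pics/{n}1.png",im); np.save(n+"_d.npy",d)
for n in ["longest","second","third","shortest"]:
    for r in recognise("disc_"+n,"top"): print(n,r["conf"],w("top",r["xyz"]).round(4))
s=observe(); print(s); print(get_calibration("top"))
E
```

```text
longest 0.65 [5.411e-01 4.000e-04 1.680e-02]
longest 0.45 [0.5477 0.1151 0.047 ]
second 0.57 [ 0.5809 -0.2871  0.0517]
second 0.41 [0.5588 0.2925 0.0473]
third 0.48 [0.5619 0.2949 0.0487]
third 0.48 [0.5437 0.0012 0.0157]
third 0.46 [ 0.5965 -0.1042  0.0496]
{'time': 0.3, 'joints': array([-7.36134720e+01,  6.65683374e+00,  8.26098976e+01, -6.38842723e-04,
        9.07582643e+01, -2.16557218e+00]), 'joint_vel': array([-0.11496819, -0.03218796, -0.11631804,  0.05180036, -0.03309209,
        0.07593078]), 'joint_efforts': array([-8.55247654e-04, -7.20172262e+01, -6.21928525e+01,  7.79021415e-02,
        2.04971654e-02, -6.02311229e-05]), 'tool_pos': array([ 0.21473362, -0.6398597 ,  0.21838887]), 'tcp_rot': array([[ 3.18166687e-01, -1.33771280e-04,  9.48034778e-01],
       [-9.48034687e-01,  4.15391721e-04,  3.18166715e-01],
       [-4.36367367e-04, -9.99999905e-01,  5.34399438e-06]]), 'ft_force': array([0.47071168, 0.06715922, 0.77089219]), 'moment': array([-0.04230444, -0.00978129,  0.01500455]), 'finger_gap': 0.9997719798889575}
{'fov_y': 50.58828492309715, 'cx': 313.8124185779802, 'cy': 200.0180799868223, 'R': array([[-1.23862402e-02, -9.99922845e-01,  9.40702577e-04],
       [-9.98193211e-01,  1.23094865e-02, -5.88114771e-02],
       [ 5.87953600e-02, -1.66745601e-03, -9.98268664e-01]]), 't': array([-0.01334584,  0.55242044,  1.38816935])}
```

View pics/top1.png

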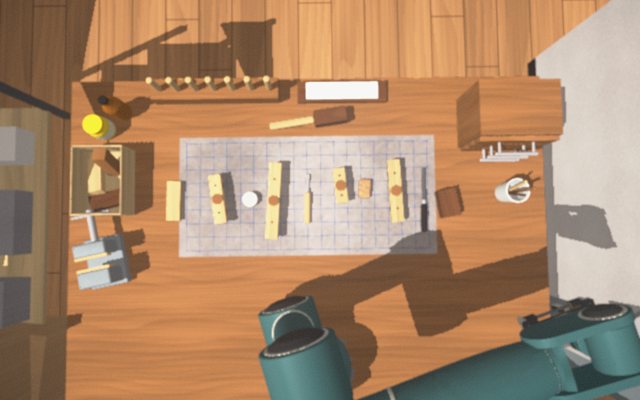

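View pics/scene1.png

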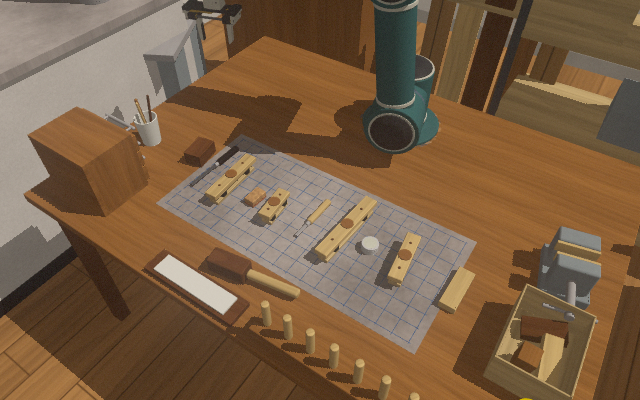

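```bash
python3 - <<'E'
from h import *
d=np.load("top_d.npy");P=cloud("top",d)
m=((P[...,2]>.038)&(P[...,2]<.062)&(d>0)&(P[...,0]>.35)).astype(np.uint8)
n,l,st,c=cv2.connectedComponentsWithStats(m)
for i in range(1,n):
    if st[i,4]<150: continue
    p=P[l==i]; r=cv2.minAreaRect((p[:,:2]*1000).astype(np.float32))
    print(st[i,:5],np.round(r[0],1),np.round(r[1],1),round(r[2],1),p[:,2].mean().round(4),np.median(p[:,:2],0).round(4))
E
```

```text
[ 150   78  129   25 1830] [917.9 302.4] [ 73.1 418.9] 0.2 0.0574 [0.9064 0.289 ]
[459  95  60  67 330] [ 744.5 -555.6] [283.8 114. ] 40.1 0.0495 [ 0.7094 -0.5433]
[312 106  36  20 519] [828.2 -74.3] [ 51.3 114. ] 8.5 0.0492 [ 0.8261 -0.0764]
[ 77 149  16  65 273] [624.7 737.6] [ 44.8 210.7] 78.8 0.0499 [0.6224 0.7381]
[126 148   5  68 214] [617.9 582.9] [217.8   6.1] 0.0 0.0503 [0.6203 0.583 ]
[ 88 158  30  54 753] [608.3 666. ] [166.9  99.6] 2.5 0.0478 [0.5941 0.6795]
[387 160  17  63 790] [ 577.2 -285.1] [203.2  41.5] 3.1 0.0475 [ 0.5763 -0.284 ]
[265 163  17  77 951] [550.  113.4] [ 40.5 249.3] 86.3 0.0479 [0.5487 0.1126]
[332 168  16  36 436] [ 596.8 -105.2] [114.5  40.2] 5.9 0.0481 [ 0.5964 -0.1053]
[208 175  19  50 624] [557.1 294.9] [159.7  41.6] 7.3 0.0481 [0.5571 0.2939]
[437 188  24  30 512] [ 536.6 -458.7] [89.4 62.2] 10.0 0.0443 [ 0.5357 -0.4579]
```

The measured lengths match the four bars: longest (0.550, 0.113), shortest (0.597, -0.105), third (0.557, 0.295), and second, to be avoided, (0.577, -0.285). In the top picture the discs sit at (274,201), (341,185), (217,198) and (396,190). I'll shut the gripper and go to the longest.

Emit:
{"fn": "carry_out", "kwargs": {
  "motion": [
    [0,0,0,0,0,0],
    [17,38,-4,0,0,0],
    [17,38,-4,0,0,0],
    [17,38,-4,0,0,0],
    [17,38,-4,0,0,0],
    [17,38,-4,0,0,0],
    [17,38,-4,0,0,0],
    [17,38,-4,0,0,0],
    [17,38,-4,0,0,0],
    [17,38,-4,0,0,0],
    [17,38,-4,0,0,0],
    [17,38,-4,0,0,0]
  ],
  "grip": 0
}}

```text
time: 1.5
tool_pos: [0.4021, -0.2204, 0.1747]
tcp_rot: [[0.318, 0.001, 0.948], [-0.948, -0.0, 0.318], [0.001, -1.0, 0.0]]
ft_force: [0.5, 0.8, 0.1]
finger_gap: 0.023
```

Emit:
{"fn": "carry_out", "kwargs": {
  "motion": [
    [17,38,-4,0,0,0],
    [17,38,-4,0,0,0],
    [17,38,-4,0,0,0],
    [17,38,-4,0,0,0],
    [17,38,-4,0,0,0],
    [17,38,-4,0,0,0],
    [17,38,-4,0,0,0],
    [17,38,-4,0,0,0],
    [0,0,0,0,0,0],
    [0,0,0,0,0,0]
  ]
}}

```text
time: 2.5
tool_pos: [0.5377, 0.0827, 0.1423]
tcp_rot: [[0.32, -0.001, 0.948], [-0.948, -0.0, 0.32], [-0.0, -1.0, -0.001]]
ft_force: [0.3, 1.4, 0.5]
finger_gap: 0.001
```

Emit:
{"fn": "carry_out", "kwargs": {
  "motion": [
    [6,16,-20,0,0,0],
    [6,15,-20,0,0,0],
    [0,0,-20,0,0,0],
    [0,0,-15,0,0,0],
    [0,0,-6,0,0,0],
    [0,0,0,0,0,0],
    [0,0,0,0,0,0]
  ]
}}

```text
time: 3.2
tool_pos: [0.5501, 0.1127, 0.0627]
tcp_rot: [[0.318, 0.001, 0.948], [-0.948, 0.0, 0.318], [0.0, -1.0, 0.001]]
ft_force: [0.1, 0.6, 0.3]
finger_gap: 0.003
```

```bash
python3 - <<'E'
from h import *
print(observe()["tool_pos"],observe()["ft_force"])
for n in ["top","scene"]:
    im,d=camera(n); cv2.imwrite(f"pics/{n}2.png",cv2.resize(im[130:290,170:420] if n=="top" else im[120:320,200:450],None,fx=3,fy=3)[:600])
E
```

```text
[0.55013802 0.11269622 0.06265222] [0.07673073 0.58083846 0.28110391]
```

View pics/scene2.png

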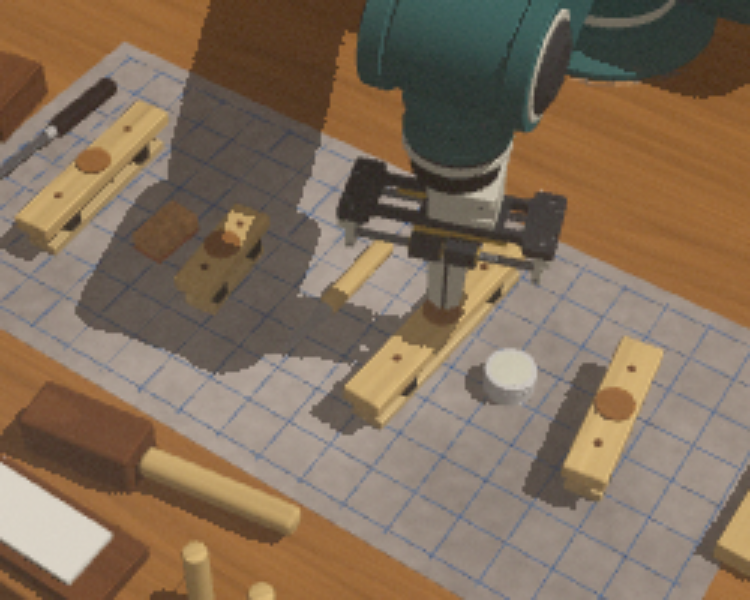

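The crop shows the shut fingertips just above the longest bar's disc (443,312), with nothing else in the way. I'll lower in small steps, watching the force.

Emit:
{"fn": "carry_out", "kwargs": {
  "motion": [
    [0,0,-5,0,0,0],
    [0,0,-4,0,0,0],
    [0,0,-2,0,0,0],
    [0,0,-1,0,0,0],
    [0,0,-1,0,0,0],
    [0,0,0,0,0,0]
  ]
}}

```text
time: 3.9
tool_pos: [0.5497, 0.1131, 0.0486]
tcp_rot: [[0.318, -0.0, 0.948], [-0.948, -0.0, 0.318], [-0.0, -1.0, -0.0]]
ft_force: [-2.1, -0.8, 2.2]
finger_gap: 0.007
```

Emit:
{"fn": "carry_out", "kwargs": {
  "motion": [
    [0,0,-1,0,0,0],
    [0,0,-1,0,0,0],
    [0,0,0,0,0,0],
    [0,0,0,0,0,0]
  ]
}}

```text
time: 4.3
tool_pos: [0.5498, 0.1131, 0.0467]
tcp_rot: [[0.318, 0.0, 0.948], [-0.948, 0.0, 0.318], [0.0, -1.0, 0.0]]
ft_force: [-1.9, -0.9, 4.6]
finger_gap: 0.006
```

```bash
python3 - <<'E'
from h import *
for i in range(5):
    im,d=camera("top"); s=observe(); print(s["tool_pos"].round(4),s["ft_force"].round(2))
P=cloud("top",d)
p=P[150:250,255:290].reshape(-1,3); 
a=np.abs(p[:,0]-.55); k=(a>.05)&(a<.115)&(np.abs(p[:,1]-.113)<.01)
p0=cloud("top",np.load("top_d.npy"))[150:250,255:290].reshape(-1,3)
print(np.median(p[k,2]),np.median(p0[k,2]),k.sum())
E
```

```text
[0.5498 0.1131 0.0468] [-1.71 -0.55  3.5 ]
[0.5498 0.1131 0.0468] [-1.73 -0.36  3.18]
[0.5498 0.1131 0.0467] [-1.84 -0.34  4.69]
[0.5498 0.1131 0.0467] [-0.86 -0.17  3.54]
[0.5498 0.1131 0.0467] [-1.39 -0.3   3.51]
0.04381562594189373 0.0469522230619549 184
```

The longest bar is down 3–4 mm at about 3.6 N. I'll lift, check that it returns, and go to the third.

Emit:
{"fn": "carry_out", "kwargs": {
  "motion": [
    [0,0,4,0,0,0],
    [0,0,10,0,0,0],
    [0,0,20,0,0,0],
    [0,0,20,0,0,0],
    [2,30,0,0,0,0],
    [2,40,0,0,0,0],
    [2,40,0,0,0,0],
    [2,40,0,0,0,0],
    [0,32,0,0,0,0],
    [0,0,0,0,0,0],
    [0,0,0,0,0,0]
  ]
}}

```text
time: 5.65
tool_pos: [0.5576, 0.2954, 0.1009]
tcp_rot: [[0.319, -0.0, 0.948], [-0.948, -0.0, 0.319], [0.0, -1.0, -0.0]]
ft_force: [0.4, 0.1, -0.1]
finger_gap: 0.006
```

```bash
python3 - <<'E'
from h import *
im,d=camera("top"); s=observe(); print(s["tool_pos"].round(4),s["ft_force"].round(2))
P=cloud("top",d)
p=P[150:250,255:290].reshape(-1,3); 
a=np.abs(p[:,0]-.55); k=(a>.05)&(a<.115)&(np.abs(p[:,1]-.113)<.01)
print(np.median(p[k,2]),k.sum())
E
```

```text
[0.5577 0.2947 0.1009] [-0.05  0.33 -0.17]
0.04762480189517912 251
```

The longest bar is back up (47.6 mm). Now I'll lower onto the third.

Emit:
{"fn": "carry_out", "kwargs": {
  "motion": [
    [0,0,-20,0,0,0],
    [0,0,-15,0,0,0],
    [0,0,-8,0,0,0],
    [0,0,-5,0,0,0],
    [0,0,-2,0,0,0],
    [0,0,-1,0,0,0],
    [0,0,-1,0,0,0],
    [0,0,-1,0,0,0],
    [0,0,0,0,0,0],
    [0,0,0,0,0,0]
  ]
}}

```text
time: 6.7
tool_pos: [0.558, 0.2951, 0.048]
tcp_rot: [[0.318, 0.001, 0.948], [-0.948, 0.0, 0.318], [0.0, -1.0, 0.001]]
ft_force: [1.1, -0.8, 3.0]
finger_gap: 0.005
```

```bash
python3 - <<'E'
from h import *
for i in range(4):
    im,d=camera("top"); s=observe(); print(s["tool_pos"].round(4),s["ft_force"].round(2))
P=cloud("top",d);p0=cloud("top",np.load("top_d.npy")).reshape(-1,3)
p=P.reshape(-1,3); 
a=np.abs(p0[:,0]-.557); k=(a>.03)&(a<.07)&(np.abs(p0[:,1]-.295)<.012)&(p[:,2]<.06)
print(np.median(p[k,2]),np.median(p0[k,2]),k.sum())
cv2.imwrite("pics/top3.png",cv2.resize(im[130:290,170:420],None,fx=3,fy=3))
im,d=camera("scene"); cv2.imwrite("pics/scene3.png",cv2.resize(im[150:350,250:500],None,fx=3,fy=3))
E
```

```text
[0.558  0.2951 0.048 ] [ 1.86 -1.25  3.15]
[0.558  0.2951 0.048 ] [ 2.34 -0.85  2.98]
[0.558  0.2951 0.0479] [ 2.37 -1.    3.01]
[0.558  0.2952 0.0479] [ 2.1  -0.96  3.03]
0.04107956570717713 0.045859759677264626 35
```

View pics/scene3.png

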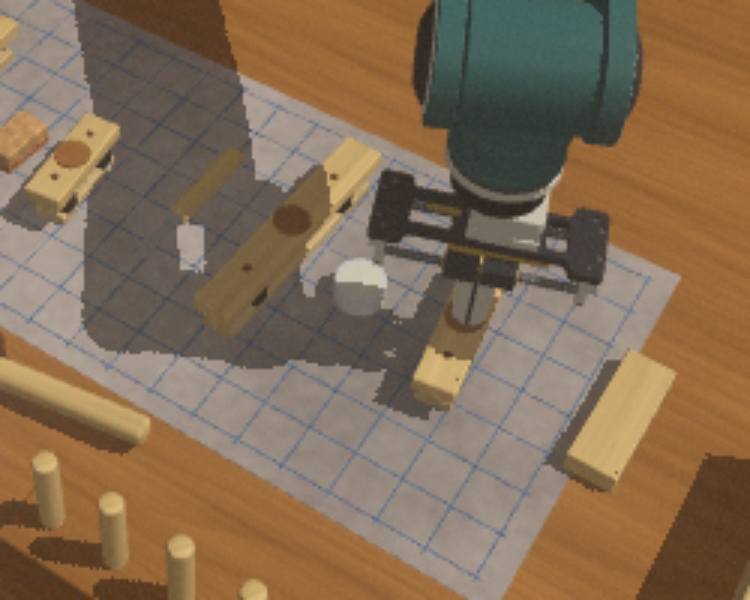

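The fingertips rest on the third disc (467,312), with the bar down about 3 mm. I'll go one more millimetre, then lift and head for the shortest at (0.597, -0.105).

Emit:
{"fn": "carry_out", "kwargs": {
  "motion": [
    [0,0,-1,0,0,0],
    [0,0,0,0,0,0],
    [0,0,0,0,0,0]
  ]
}}

```text
time: 7.25
tool_pos: [0.5579, 0.2951, 0.0467]
tcp_rot: [[0.318, 0.0, 0.948], [-0.948, 0.0, 0.318], [-0.0, -1.0, 0.0]]
ft_force: [2.2, -1.6, 4.0]
finger_gap: 0.005
```

Emit:
{"fn": "carry_out", "kwargs": {
  "motion": [
    [0,0,4,0,0,0],
    [0,0,10,0,0,0],
    [0,0,20,0,0,0],
    [0,0,20,0,0,0],
    [4,-40,0,0,0,0],
    [4,-40,0,0,0,0],
    [4,-40,0,0,0,0],
    [4,-40,0,0,0,0],
    [4,-40,0,0,0,0],
    [4,-40,0,0,0,0],
    [4,-40,0,0,0,0],
    [4,-40,0,0,0,0]
  ]
}}

```text
time: 8.45
tool_pos: [0.5895, -0.0264, 0.1013]
tcp_rot: [[0.318, -0.0, 0.948], [-0.948, 0.0, 0.318], [-0.0, -1.0, -0.0]]
ft_force: [1.4, 0.1, 0.5]
finger_gap: 0.008
```

Emit:
{"fn": "carry_out", "kwargs": {
  "motion": [
    [4,-40,0,0,0,0],
    [3,-40,0,0,0,0],
    [0,0,0,0,0,0],
    [0,0,0,0,0,0],
    [0,0,0,0,0,0]
  ]
}}

```text
time: 8.95
tool_pos: [0.5966, -0.1042, 0.1008]
tcp_rot: [[0.319, -0.0, 0.948], [-0.948, 0.0, 0.319], [-0.0, -1.0, -0.0]]
ft_force: [-1.2, 0.5, 0.6]
finger_gap: 0.009
```

```bash
python3 - <<'E'
from h import *
im,d=camera("top"); s=observe(); print(s["tool_pos"].round(4),s["ft_force"].round(2))
P=cloud("top",d);p0=cloud("top",np.load("top_d.npy")).reshape(-1,3)
p=P.reshape(-1,3); 
a=np.abs(p0[:,0]-.557); k=(a>.03)&(a<.07)&(np.abs(p0[:,1]-.295)<.012)&(p[:,2]<.06)
print(np.median(p[k,2]),np.median(p0[k,2]),k.sum())
E
```

```text
[ 0.5967 -0.1039  0.1008] [-0.54  0.18 -0.42]
0.047716489082682015 0.0477211574295692 203
```

The third bar is back up. Now the shortest.

Emit:
{"fn": "carry_out", "kwargs": {
  "motion": [
    [0,0,-20,0,0,0],
    [0,0,-15,0,0,0],
    [0,0,-8,0,0,0],
    [0,0,-5,0,0,0],
    [0,0,-2,0,0,0],
    [0,0,-1,0,0,0],
    [0,0,-1,0,0,0],
    [0,0,-1,0,0,0],
    [0,0,-1,0,0,0],
    [0,0,0,0,0,0],
    [0,0,0,0,0,0]
  ]
}}

```text
time: 10.1
tool_pos: [0.597, -0.1049, 0.0469]
tcp_rot: [[0.318, 0.001, 0.948], [-0.948, 0.0, 0.318], [0.0, -1.0, 0.001]]
ft_force: [0.8, 2.3, 3.4]
finger_gap: 0.008
```

```bash
python3 - <<'E'
from h import *
for i in range(4):
    im,d=camera("scene"); s=observe(); print(s["tool_pos"].round(4),s["ft_force"].round(2))
cv2.imwrite("pics/scene4.png",cv2.resize(im[120:320,150:400],None,fx=3,fy=3))
E
```

```text
[ 0.597  -0.1049  0.0469] [0.35 1.06 4.92]
[ 0.597  -0.1049  0.0469] [2.04 1.47 3.42]
[ 0.597  -0.1049  0.0469] [2.47 1.19 4.02]
[ 0.597  -0.1049  0.0468] [1.68 1.4  2.78]
```

View pics/scene4.png

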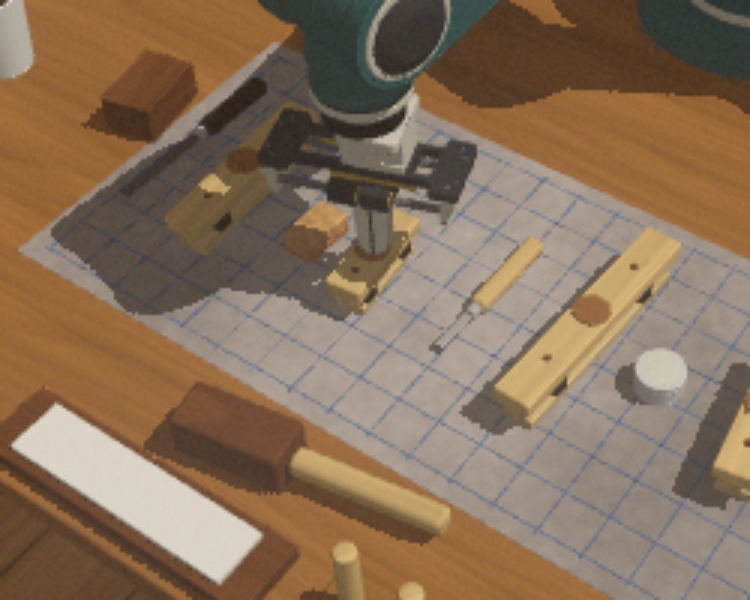

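The fingertips are on the shortest bar's disc (372,250), at about 3.8 N and 4 mm. I'll lift straight up and check.

Emit:
{"fn": "carry_out", "kwargs": {
  "motion": [
    [0,0,4,0,0,0],
    [0,0,10,0,0,0],
    [0,0,20,0,0,0],
    [0,0,30,0,0,0],
    [0,0,40,0,0,0],
    [-20,0,40,0,0,0],
    [-40,0,20,0,0,0],
    [-40,0,0,0,0,0],
    [-40,0,0,0,0,0],
    [0,0,0,0,0,0],
    [0,0,0,0,0,0],
    [0,0,0,0,0,0]
  ]
}}

```text
time: 11.5
tool_pos: [0.4573, -0.105, 0.2108]
tcp_rot: [[0.318, 0.0, 0.948], [-0.948, -0.0, 0.318], [0.0, -1.0, -0.0]]
ft_force: [0.5, 0.4, -0.8]
finger_gap: 0.007
```

```bash
python3 - <<'E'
from h import *
im,d=camera("top"); s=observe(); print(s["time"],s["tool_pos"].round(4),s["ft_force"].round(2),abs(s["joint_vel"]).max())
cv2.imwrite("pics/top5.png",im)
P=cloud("top",d);P0=cloud("top",np.load("top_d.npy"))
for n,x,y,L in [("l",.55,.113,.115),("2",.577,-.285,.09),("3",.557,.295,.07),("s",.597,-.105,.05)]:
    a=np.abs(P0[...,0]-x);k=(a>.025)&(a<L)&(abs(P0[...,1]-y)<.01)&(P0[...,2]>.04)&(P[...,2]<.06)
    print(n,np.median(P[k][:,2]),np.median(P0[k][:,2]),k.sum())
E
```

```text
11.55 [ 0.4574 -0.105   0.2106] [ 1.16 -0.2   0.4 ] 0.5245801742548101
l 0.048042591676414295 0.047549481169530235 345
2 0.04757469132916373 0.04756850618099353 245
3 0.047964525464676167 0.047795353360066406 171
s 0.04791515472832604 0.04816406911786143 92
```

View pics/top5.png

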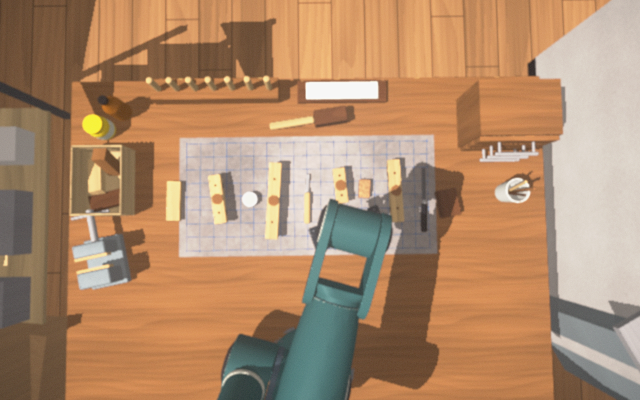

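In the picture, all the bars are up at about 48 mm: longest (274,201), third (217,198), shortest (341,185), second (396,190). The tin, gouge, block, blank, file and offcut are where they were. The arm is clear of everything, so I'm handing in.

```bash
python3 -c "
from workcell import *
print(sign_off())"
```

```text
the job is handed in; nothing more can be done
None
```

I tapped the discs of the longest, third longest and shortest bars in that order with the shut fingertips, then handed the job in. `sign_off` gives no verdict.

- **Taps:** each bar went down about 4 mm of its 10 mm travel, judged from the fingertip height, at roughly 3.5–4 N. Single force readings ranged from 2.8 to 4.9 N.
- **Return:** the depth images showed the longest and third bars back at about 48 mm before I went on to the next. The shortest was back at the final check.
- **Left alone:** the second longest bar was not approached, and its height is unchanged. In the last top picture the loose tools and wood look where they were; I judged that by eye.
- **At the end:** the arm was raised clear of everything at 11.5 s, well within the 48 s limit.

**Checks that disagreed:**
- **Disc detections:** the network's detections were partly mislabelled, with confidences of only 0.4–0.65. I told the bars apart by their lengths in the depth image instead.
- **Sink depth:** the depth image put the longest bar's sink at 3.1 mm, where the fingertip height gave 4.3 mm. For the third bar, partly hidden by the arm, it gave 4.8 mm from only 35 pixels, where the fingertip gave about 3 mm at that moment.

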